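# Draw the tall panel from the leaning stack and stand it in the rack

## Task

Three plywood panels lean together against the low dark-wood case. Draw out the tallest one by its top, leaving the other two where they are, still leaning against the case, and stand it upright, same way up, in the slot of the wooden holding rack, near the middle of the slot's length. Lower it right down to the bottom of the slot before you let go.

Things in the scene. Friction and masses are not known exactly. Their poses are not given: they have to be found in the camera images.
- panel_tall: Tallest of three plywood panels: 175 mm high (z, up to its top edge), 100 wide (y), 10 thick (x), 0.13 kg; three flush brass bushings 100 mm up. Origin: centre of its lower edge face. Leans about 0.2 rad, top towards its own -x, where the case stands. It is rearmost, middle or front of the stack; its top 55 mm stand clear of the other panels and the case, free on both faces.
- panel_wide: Plywood panel that stays: 115 mm high, 160 wide, 10 thick; origin and axes as for the tall one. Leans in the same stack, face to face; settles back 10 to 20 mm when a panel behind it is drawn out. The stack leans on the edge of the fixed case, 80 mm high, 120 deep, 280 wide, with a screwdriver (under 35 mm high) on top.
- panel_low: Plywood panel that stays: 100 mm high, 120 mm wide, 10 mm thick; origin and axes as for the tall one. Leans in the same stack, face to face with its neighbours, and may settle back likewise.
- rack: Fixed wooden rack: base plate 110 (x) by 180 (y) by 12 mm and two upright boards along y, 12 mm thick, tops 77 mm above the table. The slot between them is 32 mm wide in x, centred on the origin, open above and at both ends; its floor is 12 mm above the table. Origin: centre of the underside, z up. A glue bottle 80 mm high and a paint jar stand 100 mm off on its +x side.
Things that resemble listed ones, but are neither listed nor needed, are in the scene too. What is shaped like the panel_tall but purple is not meant. What is shaped like the panel_low but orange is not meant.

How it is judged:
On the way, in this order (a step that is already met when the one before it is completed fails the run):
1. the tall panel is lifted clear of the stack in the gripper (height (world z) of panel_tall above 0.07 m and contact force between the fingers and panel_tall above 0.5 N), for 0.1 s.
2. the tall panel is lowered to the bottom of the rack's slot while still held (z of panel_tall in the frame of rack below 0.027 m and x of panel_tall in the frame of rack between -0.016 and 0.016 m and y of panel_tall in the frame of rack between -0.05 and 0.05 m and contact force between the fingers and panel_tall above 0.5 N), for 0.1 s.
At the end, for the whole second after the job is handed in: The tall panel stands at rest in the slot: foot within 10 mm of the slot floor, within 40 mm of the middle of its length, right way up, within 0.45 rad of vertical. The other two still lean at rest within 0.6 rad of vertical, their feet within 40 mm of where they were (z of panel_tall in the frame of rack below 0.022 m and x of panel_tall in the frame of rack between -0.016 and 0.016 m and y of panel_tall in the frame of rack between -0.04 and 0.04 m and angle between panel_tall's own z axis and vertical below 0.45 rad and linear speed of each of panel_tall, panel_wide, panel_low below 0.02 m/s and angle between each of panel_wide, panel_low's own z axis and vertical below 0.6 rad and distance of each of panel_wide, panel_low from where it was at the start of the episode below 0.04 m); the robot touches nothing.
It fails at once if one of the two other panels is toppled (beyond 0.8 rad from vertical) (angle between any of panel_wide, panel_low's own z axis and vertical above 0.8 rad).
It fails at once if one of the two other panels is lifted off with the tall one (foot 40 mm above the table) (height (world z) of any of panel_wide, panel_low above 0.04 m).
It also fails if it takes over 45 s, if anything falls off the work surface, if the arm or the gripper's body presses on something with over 40 N, if the wrist force passes 120 N, or if a joint passes its speed limit or range.

## Robot

A 6-joint arm with a two-finger parallel gripper is mounted at the origin on the work surface. World frame = base frame: x ahead of the robot, y to its left, z up, the work surface at z = 0. Lengths are in m, angles in rad, forces in N, time in s.
With the tool pointing down it reaches from about 0.35 to 0.875 m from the base axis. Payload 4.2 kg.
Tool frame: the origin (TCP) lies on the centre line of the jaws, within the pads' length; the fingertips stand 19 mm ahead of it and the grasp point (between the pads) is the TCP (env.tip_extent is the distance from the TCP to the fingertips, in m); z points along the fingers, y is the line along which they close (so a half turn about z gives the same grasp; the last joint's range is limited). The gripper opens to 87 mm and grips with 3 to 60 N. Pads are 19 mm wide; open, the fingers measure 117 mm over their backs; the gripper's body (75 mm by 190 mm) begins 51 mm behind the grasp point.
Start: joints at [-0.95, 0.385, 0.008, 0, -1.194, -0.259], TCP at [0.221, -0.585, 0.242] pointing down, gripper open.
Joint ranges: [-3.14, 3.14], [-1.21, 2.06], [-1.07, 1.41], [-3.16, 2.05], [-2.99, -0.16], [-3.1, 3.1]. Speed limits (rad/s): [2.79, 2.79, 3.14, 3.14, 3.14, 3.14].

## Interface

Orientations are given as a unit quaternion [x, y, z, w].
In Python, from workcell import env gives the robot as it stands.
- The arm moves only by the tool drive_tool, never from a script. Its argument "plan" is a list of rows, each a list of 2 entries, a list of its own where there are three numbers: the shift along the tool's x, y, z in m, then the turn about the tool's z in degrees. In form: [[[x, y, z], spin], ...]. A call has 1 to 12 rows; each row is the pose to reach, as a shift and turn from the pose commanded when the call began, along the tool's axes at that moment; what a row does not reach only later rows make up. A row lasts 1/10 s, in which the tool goes at most 50 mm and 8.59 degrees, less where a joint would pass 70% of its speed; a pose out of reach is approached as far as the arm can. A call with a gripper value outside its range is refused whole. "grip" is the closure, from -1 (fully open) to 1 (shut), set as the call begins (left out, the last holds). The fingers move at their own pace and stop on an object; "grip_force" is the grip in N (left out, the last holds). Time passes only in rows, so rows that repeat a pose let the fingers close. It gives the time, the measured TCP pose, the force, the opening and the grip force at its end, in the units of the state.
- env.observe(): the state, without advancing time (a new reading comes with each control period).
- env.snapshot(name): name is "side" or "top"; returns the picture (400x640x3 uint8, blue, green, red); there is no depth.
- env.camera_params(name): a dict with "intrinsics" (3x3 intrinsics, pixels), "R" (3x3) and "t" (3): a world point X has camera coordinates R X + t. Camera axes: x right, y down, z forward; pixel columns grow to the right and rows downward; lengths in m; the calibration is good to about 2 mm. A picture is of the moment at which its call begins. camera_params takes no time and is no camera call.
- env.hand_in(): hands the job in; it is judged then, once.
The state is a dict: "clock": time; "joint_positions": joint angles; "joint_velocities": joint speeds; "joint_efforts": joint torques, N m; "eef_pos": TCP position; "tool_rot": TCP orientation; "wrist_force": force on the tool from outside, world axes, zero at the start; "ft_torque": the same for the moment, N m; "opening": opening from 0.0 (shut) to 1.0 (fully open); "gripper_force": force on a finger pad.
Only numpy, scipy, OpenCV 4.12 (cv2) and the standard library are available. Lean on these libraries where they do the work, as an engineer would, in place of code of your own. Each camera call takes 0.05 s, during which the arm holds its last target. There are 200 camera calls.

## Working session

There is one attempt and no reset: what is moved stays moved. The work goes in short steps, Python scripts to look and compute and a tool call to move; the robot and the scene stay as the last step left them, time stands still between calls to the robot, and variables do not carry over. Pictures are saved under pics/ and viewed, at most 10 in all, crops included, and the job is handed in when it is done.

Besides the shell and the picture viewer there is one more tool, called as name(argument=value, ...) on one line, values as JSON. drive_tool: Moves the arm, as the interface text tells. Its arguments: {"type":"object","properties":{"plan":{"type":"array","items":{"type":"array"}},"grip":{"type":"number"},"grip_force":{"type":"number"}},"required":["plan"]}

```bash
mkdir -p pics; ls
python3 - <<'E'
from workcell import env
import cv2
for n in ("side","top"):
    cv2.imwrite(f"pics/{n}0.png",env.snapshot(n)); p=env.camera_params(n); print(n,p["intrinsics"],p["R"],p["t"])
s=env.observe(); print(s)
E
```

```text
pics
side [[427.89452288   0.         317.86584812]
 [  0.         427.89452288 203.38885818]
 [  0.           0.           1.        ]] [[-0.84002112 -0.54221731  0.01910269]
 [-0.27229527  0.39087246 -0.87924627]
 [ 0.46927583 -0.743787   -0.47598433]] [0.32085156 0.14665337 0.99280795]
top [[455.10295973   0.         328.37781283]
 [  0.         455.10295973 201.12562645]
 [  0.           0.           1.        ]] [[-0.02594479 -0.9996509  -0.00499438]
 [-0.99461341  0.02631495 -0.10025812]
 [ 0.10035455  0.0023663  -0.99494893]] [0.02009139 0.39761613 1.12928049]
{'clock': 0.1, 'joint_positions': array([-9.50376761e-01,  3.85474982e-01,  6.75915211e-03, -4.10725312e-04,
       -1.19401147e+00, -2.58594446e-01]), 'joint_velocities': array([-0.00032   , -0.00165377,  0.00300888,  0.00033385, -0.00034612,
       -0.00101073]), 'joint_efforts': array([-5.26171734e-04, -3.91690850e+01,  1.87936234e+01,  4.23186511e+00,
        1.34826702e-02, -7.43819214e-05]), 'eef_pos': array([ 0.22106734, -0.58405902,  0.24057408]), 'tool_rot': array([-1.79852720e-01,  9.83693057e-01,  9.54946066e-04, -2.38064604e-04]), 'wrist_force': array([ 0.99310349, -0.15837069,  0.04365595]), 'ft_torque': array([-0.0217555 , -0.06074868, -0.01532137]), 'gripper_force': 0.0, 'opening': 1.0038694901925203}
```

View pics/side0.png

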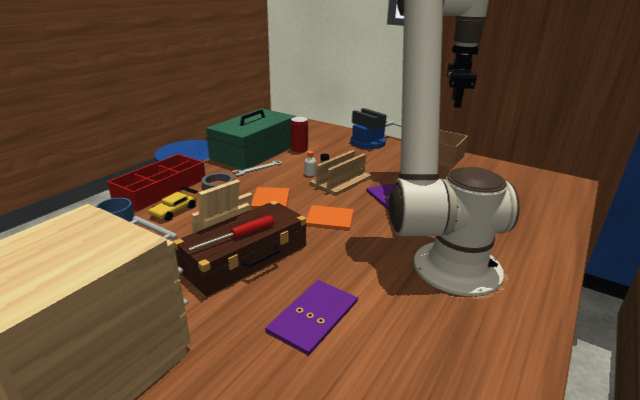

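View pics/top0.png

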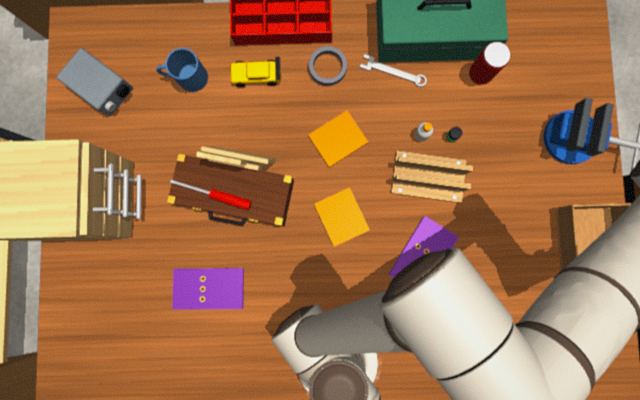

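The stack leans on the far side of the dark case, at top about (231,158) and side about (222,203). The rack is at top (430,177) and side (341,171). The decoys are two flat purple panels at top (208,288) and (423,245), and two flat orange panels at (338,138) and (342,216). Only the upright natural-plywood stack fits, so I'll enlarge it to confirm.

Run:
```python
import cv2,numpy as np
t=cv2.imread("pics/top0.png");s=cv2.imread("pics/side0.png")
a=cv2.resize(t[135:215,160:310],(795,424),interpolation=cv2.INTER_CUBIC)
cv2.imwrite("pics/cropA.png",a)
b=cv2.resize(s[160:245,170:310],(795,483),interpolation=cv2.INTER_CUBIC)
cv2.imwrite("pics/cropB.png",b)
r=np.hstack([cv2.resize(t[140:210,380:480],(400,280),interpolation=cv2.INTER_CUBIC),cv2.resize(s[140:210,295:395],(400,280),interpolation=cv2.INTER_CUBIC)])
cv2.imwrite("pics/cropC.png",r)
```

```text
(no output)
```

View pics/cropA.png

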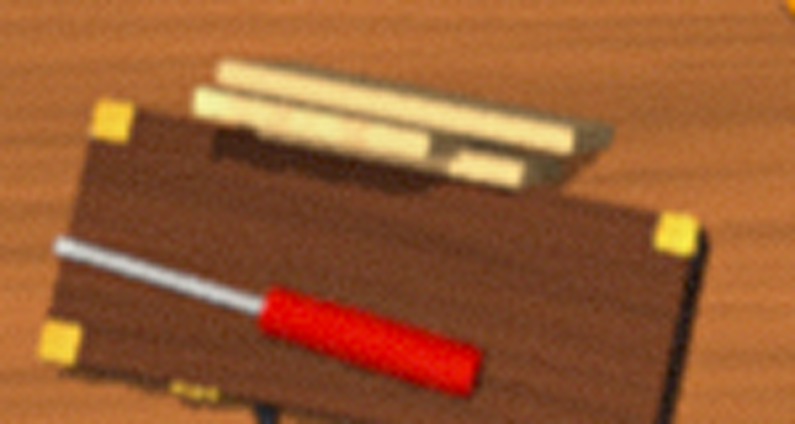

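View pics/cropB.png

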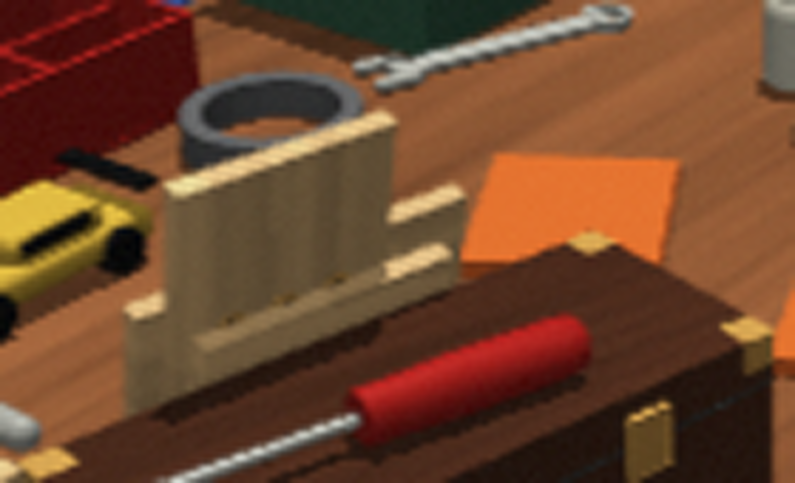

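View pics/cropC.png

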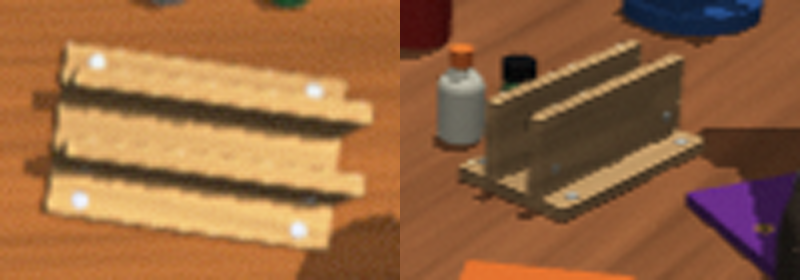

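The enlarged crops confirm it. The tall panel is in the middle of the stack, with three bushings showing on its case-side face. Its top face runs from about (197,154) to (241,162) in the top view, and from (200,193) to (239,181) in the side view. The low panel is behind it at the case, and the wide panel is in front. The rack's slot runs along the image's horizontal, and its four screws are visible.

```bash
cat > h.py <<'E'
from workcell import env
import cv2,numpy as np
P={n:env.camera_params(n) for n in("top","side")}
def ray(n,uv):
    p=P[n]; d=p["R"].T@np.linalg.solve(p["intrinsics"],[*uv,1]); return -p["R"].T@p["t"],d
def plane(n,uv,z):
    c,d=ray(n,uv); return c+d*(z-c[2])/d[2]
def tri(a,b):
    c1,d1=ray("top",a);c2,d2=ray("side",b)
    s=np.linalg.lstsq(np.c_[d1,-d2],c2-c1,rcond=None)[0]
    p,q=c1+s[0]*d1,c2+s[1]*d2; return (p+q)/2,np.linalg.norm(p-q)
def proj(n,X):
    p=P[n]; q=p["intrinsics"]@(p["R"]@X+p["t"]); return q[:2]/q[2]
def blobs(img,box,lo,hi,k=6,amin=80):
    x,y,w,h=box; c=cv2.resize(img[y:y+h,x:x+w],None,fx=k,fy=k,interpolation=cv2.INTER_CUBIC)
    m=cv2.inRange(cv2.cvtColor(c,cv2.COLOR_BGR2HSV),lo,hi)
    out=[]
    for q in cv2.findContours(m,cv2.RETR_EXTERNAL,cv2.CHAIN_APPROX_NONE)[0]:
        if cv2.contourArea(q)>amin:
            f=lambda p:(np.array(p)+.5)/k-.5+[x,y]
            out.append((cv2.contourArea(q)/k/k,f(cv2.minAreaRect(q)[0]),f(cv2.boxPoints(cv2.minAreaRect(q)))))
    return out
E
python3 - <<'E'
from h import *
np.set_printoptions(precision=4,suppress=True)
t=cv2.imread("pics/top0.png");s=cv2.imread("pics/side0.png")
for nm,im,bx,lo,hi in[("top",t,(190,140,85,35),(12,40,175),(35,160,255)),("side",s,(185,170,70,50),(12,40,165),(35,170,255)),
  ("screwT",t,(380,140,100,70),(0,0,190),(180,45,255)),("screwS",s,(300,145,90,60),(0,0,140),(180,45,255))]:
    print(nm)
    for b in blobs(im,bx,lo,hi,amin=40): print(round(b[0],1),b[1],b[2].round(1).tolist())
# hand-read check
A=lambda x,y:(160+(x+.5)/5.3-.5,135+(y+.5)/5.3-.5)
B=lambda x,y:(170+(x+.5)/5.679-.5,160+(y+.5)/5.679-.5)
print(tri(A(195,102),B(171,190)),tri(A(431,145),B(390,118)))
T=lambda x,y:(380+x/4-.4,140+y/4-.4); S=lambda x,y:(295+(x-400)/4-.4,140+y/4-.4)
for a,b in[((298,230),(680,142)),((80,200),(571,196)),]: print("screw",tri(T(*a),S(*b)),plane("top",T(*a),.012))
for a in((97,62),(315,91)):print(plane("top",T(*a),.012))
print("board tops ends z.077",[plane("side",S(*p),.077) for p in((495,100),(637,45),(537,118),(680,60))])
print("board right ends tri",tri(T(372,112),S(637,45)),tri(T(363,185),S(681,60)))
E
```

```text
top
63.7 [250.6558 166.1451] [[242.7, 167.3], [243.6, 162.4], [258.6, 165.0], [257.7, 169.9]]
660.9 [231.3396 157.6214] [[194.3, 156.6], [197.0, 143.8], [268.3, 158.6], [265.7, 171.4]]
side
2.3 [187.5333 214.0667] [[185.6, 214.3], [188.9, 212.7], [189.5, 213.8], [186.2, 215.5]]
28.1 [194.7362 212.7875] [[190.4, 211.6], [197.7, 209.4], [199.1, 214.0], [191.8, 216.2]]
32.8 [242.8132 205.3247] [[236.7, 206.0], [247.7, 201.6], [249.0, 204.7], [237.9, 209.1]]
40.3 [244.4715 194.9795] [[237.3, 195.9], [250.5, 190.9], [251.7, 194.1], [238.4, 199.1]]
124.4 [218.8517 186.388 ] [[198.0, 191.4], [238.5, 177.8], [239.7, 181.4], [199.2, 195.0]]
screwT
10.7 [454.0833 196.9167] [[452.2, 195.1], [455.9, 195.1], [455.9, 198.8], [452.2, 198.8]]
11.8 [399.4167 189.5833] [[396.7, 189.5], [399.3, 186.8], [402.2, 189.7], [399.5, 192.3]]
8.5 [458.0833 162.25  ] [[456.2, 160.8], [459.9, 160.8], [459.9, 163.8], [456.2, 163.8]]
8.7 [403.6667 154.8333] [[401.9, 153.2], [405.4, 153.2], [405.4, 156.4], [401.9, 156.4]]
screwS
1.8 [337.5 188.5] [[336.6, 187.9], [338.4, 187.9], [338.4, 189.1], [336.6, 189.1]]
1.2 [
[... 201 characters left out ...]
716]), np.float64(0.00010373796987891043)) (array([0.475 , 0.2007, 0.1693]), np.float64(0.0007175075470851176))
screw (array([ 0.4004, -0.3107,  0.0105]), np.float64(0.0009397572913471252)) [ 0.4006 -0.31    0.012 ]
screw (array([ 0.4232, -0.1729,  0.0106]), np.float64(0.0011048719893280087)) [ 0.4235 -0.1725  0.012 ]
[ 0.5124 -0.1871  0.012 ]
[ 0.4898 -0.3257  0.012 ]
board tops ends z.077 [array([ 0.4885, -0.1651,  0.077 ]), array([ 0.4548, -0.3296,  0.077 ]), array([ 0.4445, -0.1547,  0.077 ]), array([ 0.4104, -0.3208,  0.077 ])]
board right ends tri (array([ 0.4639, -0.3434,  0.0706]), np.float64(0.003455555143937032)) (array([ 0.4191, -0.3357,  0.0702]), np.float64(0.00430908681733816))
```

```bash
cat >> h.py <<'E'
from scipy.spatial.transform import Rotation as Ro
def go(xyz,ydeg=None):
    "shift in tool axes (mm) and spin (deg) to reach world xyz with tool y at heading ydeg (mod 180)"
    s=env.observe(); M=Ro.from_quat(s["tool_rot"]).as_matrix()
    h=np.degrees(np.arctan2(M[1,1],M[0,1])); sp=0
    if ydeg is not None: sp=-((ydeg-h+90)%180-90)
    return (M.T@(np.array(xyz)-s["eef_pos"])*1e3).round(1),round(sp,1),"heading",h.round(1),"pos",s["eef_pos"].round(4),"q",s["joint_positions"].round(2)
E
python3 - <<'E'
from h import *
np.set_printoptions(precision=4,suppress=True)
T=lambda x,y:(380+x/4-.4,140+y/4-.4)
c=np.array([.4566,-.2488]); a=.165; ax=np.array([np.cos(a),-np.sin(a)]); ay=np.array([np.sin(a),np.cos(a)])
print("edges in rack xy",[(lambda p:np.array([(p[:2]-c)@ax,(p[:2]-c)@ay]))(plane("top",T(*p),.077)) for p in((60,85),(372,124),(50,150),(363,195))])
for x in(16,28,-28,-16):
  for y in(90,-90):
    w=np.r_[c+ax*x/1e3+ay*y/1e3,.077]; p=proj("top",w);q=proj("side",w)
    print(x,y,"cropC top",(p+.4-[380,140])*4,"side",(q+.4-[295,140])*4+[400,0])
print(go((.40,-.20,.29),120)[:2]);print(go((.4874,.2496,.27),168))
E
```

```text
edges in rack xy [array([0.0132, 0.0991]), array([ 0.0154, -0.09  ]), array([-0.027 ,  0.1002]), array([-0.0282, -0.0893])]
16 90 cropC top [75.5874 82.5639] side [494.7479 101.4286]
16 -90 cropC top [372.0542 123.0743] side [640.1816  40.4441]
28 90 cropC top [78.0329 63.2116] side [483.1682  97.0439]
28 -90 cropC top [374.1881 103.6187] side [628.8448  36.7208]
-28 90 cropC top [ 66.5751 153.8794] side [538.2935 117.9172]
-28 -90 cropC top [364.1903 194.7714] side [682.724   54.4161]
-16 90 cropC top [ 69.0401 134.3738] side [526.2446 113.3549]
-16 -90 cropC top [366.3412 175.1613] side [670.9669  50.5548]
(array([-303.2,  296. ,  -48.9]), np.float64(-9.3))
(array([-544.1,  685.5,  -28.1]), np.float64(-57.3), 'heading', np.float64(110.7), 'pos', array([ 0.2211, -0.5841,  0.2406]), 'q', array([-0.95,  0.39,  0.01, -0.  , -1.19, -0.26]))
```

drive_tool(plan=[[[-0.02,0.02,-0.03],0],[[-0.05,0.05,-0.05],0],[[-0.08,0.08,-0.05],0],[[-0.11,0.11,-0.05],-3],[[-0.145,0.14,-0.05],-8],[[-0.18,0.17,-0.05],-14],[[-0.21,0.205,-0.05],-20],[[-0.24,0.235,-0.05],-26],[[-0.27,0.265,-0.05],-32],[[-0.3,0.295,-0.05],-38],[[-0.32,0.33,-0.05],-44],[[-0.34,0.36,-0.05],-50]], grip=-1, grip_force=3)

```text
clock: 1.3
eef_pos: [0.4116, -0.1256, 0.2912]
tool_rot: [-0.581, 0.814, 0.0, -0.0]
wrist_force: [1.0, 0.2, -0.1]
opening: 0.999
gripper_force: 0.0
```

Run:
```python
from h import *
print(go((.4874,.2496,.27),168))
```

```text
(array([-379.5,   50.4,   21.3]), np.float64(-7.0), 'heading', np.float64(161.0), 'pos', array([ 0.4116, -0.1256,  0.2912]), 'q', array([ 0.08,  0.01, -0.35, -0.  , -1.22, -0.42]))
```

drive_tool(plan=[[[-0.04,0.005,0.0],-2],[[-0.08,0.01,0.0],-4],[[-0.12,0.015,0.0],-6],[[-0.16,0.02,0.0],-7],[[-0.2,0.025,0.0],-7],[[-0.24,0.03,0.0],-7],[[-0.28,0.035,0.005],-7],[[-0.32,0.04,0.01],-7],[[-0.35,0.045,0.015],-7],[[-0.37,0.05,0.02],-7],[[-0.38,0.05,0.02],-7],[[-0.38,0.05,0.02],-7]])

```text
clock: 2.5
eef_pos: [0.4901, 0.2481, 0.2711]
tool_rot: [-0.628, 0.778, -0.0, -0.001]
wrist_force: [0.6, -0.1, -1.0]
opening: 1.0
gripper_force: 0.0
```

drive_tool(plan=[[[0,0,0],0]])

```text
clock: 2.6
eef_pos: [0.4899, 0.2468, 0.2718]
tool_rot: [-0.627, 0.779, -0.0, -0.0]
wrist_force: [-0.0, 0.5, 0.1]
opening: 1.001
gripper_force: 0.0
```

Run:
```python
from h import *
print(go((.4874,.2496,.168),168))
```

```text
(array([ -2.2,   3.1, 103.8]), np.float64(-0.3), 'heading', np.float64(167.7), 'pos', array([0.4899, 0.2468, 0.2718]), 'q', array([ 0.76,  0.23, -0.13,  0.  , -1.21, -0.98]))
```

drive_tool(plan=[[[-0.002,0.003,0.02],0],[[-0.002,0.003,0.045],0],[[-0.002,0.003,0.07],0],[[-0.002,0.003,0.09],0],[[-0.002,0.003,0.104],0],[[-0.002,0.003,0.104],0],[[-0.002,0.003,0.104],0],[[-0.002,0.003,0.104],0]])

```text
clock: 3.4
eef_pos: [0.4882, 0.2503, 0.169]
tool_rot: [-0.627, 0.779, -0.0, 0.001]
wrist_force: [-0.0, 0.5, -0.4]
opening: 1.001
gripper_force: 0.0
```

Run:
```python
from h import *
print(go((.4874,.2496,.168),168))
s=env.snapshot("side");t=env.snapshot("top")
f=lambda c:cv2.resize(c,(400,400),interpolation=cv2.INTER_CUBIC)
cv2.imwrite("pics/g1.png",np.hstack([f(s[120:240,170:290]),f(t[105:215,170:280])]))
```

```text
(array([0.8, 0.6, 1. ]), np.float64(-0.3), 'heading', np.float64(167.7), 'pos', array([0.4882, 0.2503, 0.169 ]), 'q', array([ 0.77,  0.32, -0.29,  0.  , -0.96, -0.98]))
```

View pics/g1.png

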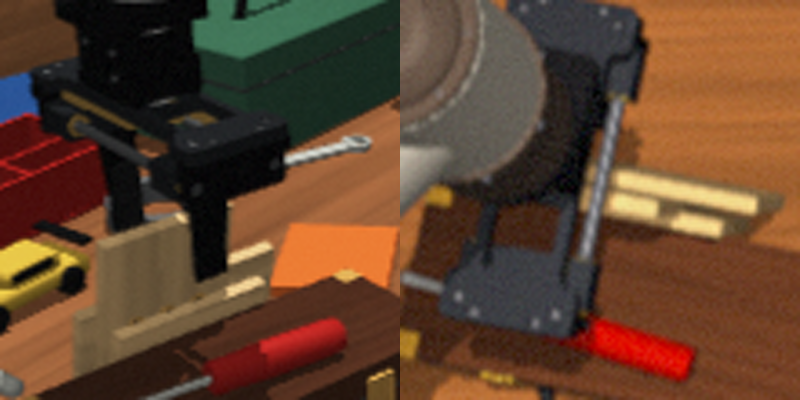

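The fingers straddle the tall panel, with the case-side finger at crop (210,230) in front of its top. I'll close gently.

drive_tool(plan=[[[0,0,0],0],[[0,0,0],0],[[0,0,0],0],[[0,0,0],0],[[0,0,0],0],[[0,0,0],0]], grip=0.55, grip_force=3)

```text
clock: 4.1
eef_pos: [0.4875, 0.2504, 0.1675]
tool_rot: [-0.628, 0.779, -0.0, -0.0]
wrist_force: [0.8, -0.5, -0.6]
opening: 0.541
gripper_force: 0.0
```

drive_tool(plan=[[[0,0,0],0],[[0,0,0],0],[[0,0,0],0],[[0,0,0],0]], grip=1, grip_force=3)

```text
clock: 4.5
eef_pos: [0.4877, 0.2504, 0.1676]
tool_rot: [-0.627, 0.779, -0.0, 0.0]
wrist_force: [1.5, -0.7, -1.4]
opening: 0.174
gripper_force: 3.5
```

Run:
```python
from h import *
s=env.observe();print(s["opening"]*87,s["gripper_force"],s["wrist_force"])
```

```text
15.12159960180337 3.4956233971752226 [ 1.51801983 -0.72931812 -1.36227822]
```

drive_tool(plan=[[[0,0.001,-0.005],0],[[0,0.002,-0.01],0],[[0,0.003,-0.015],0],[[0,0.004,-0.02],0],[[0,0.005,-0.025],0],[[0,0.006,-0.03],0]], grip_force=5)

```text
clock: 5.1
eef_pos: [0.4815, 0.2517, 0.1981]
tool_rot: [-0.627, 0.779, 0.0, 0.0]
wrist_force: [1.1, 0.6, -1.9]
opening: 0.17
gripper_force: 4.5
```

Run:
```python
from h import *
s=env.observe();print(s["opening"]*87,s["gripper_force"],s["wrist_force"])
s=env.snapshot("side");t=env.snapshot("top")
f=lambda c:cv2.resize(c,(400,400),interpolation=cv2.INTER_CUBIC)
cv2.imwrite("pics/g2.png",np.hstack([f(s[120:240,170:290]),f(t[105:215,170:280])]))
```

```text
14.777317557645143 4.487540165428072 [ 1.05970707  0.59648224 -1.91099463]
```

View pics/g2.png

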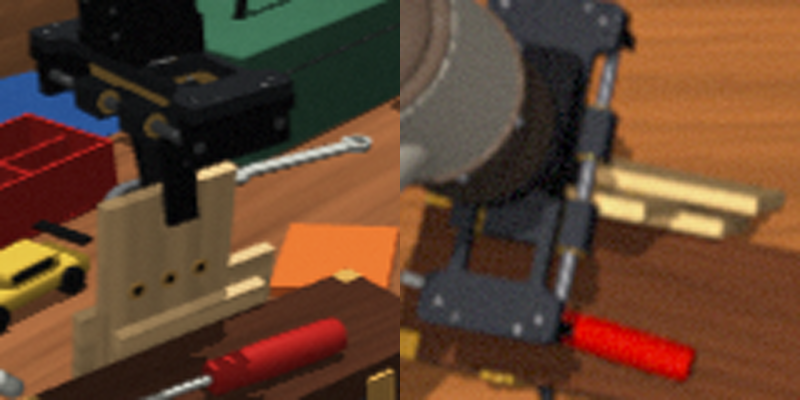

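The tall panel has risen about 30 mm, with its bushings now visible at crop (138–200,280). The other two have not moved. I'll keep drawing along the lean.

drive_tool(plan=[[[0,0.002,-0.01],0],[[0,0.004,-0.02],0],[[0,0.006,-0.03],0],[[0,0.008,-0.04],0],[[0,0.01,-0.05],0],[[0,0.012,-0.06],0],[[0,0.014,-0.07],0],[[0,0.016,-0.08],0],[[0,0.018,-0.09],0],[[0,0.02,-0.1],0],[[0,0.021,-0.105],0],[[0,0.021,-0.11],0]], grip_force=5)

```text
clock: 6.4
eef_pos: [0.4609, 0.2561, 0.308]
tool_rot: [-0.628, 0.779, 0.0, -0.0]
wrist_force: [0.2, 0.0, -1.6]
opening: 0.112
gripper_force: 5.0
```

drive_tool(plan=[[[0,0,-0.01],0],[[0,0,-0.02],0],[[0,0,-0.02],0],[[0,0,-0.02],0]], grip_force=15)

```text
clock: 6.8
eef_pos: [0.4611, 0.2561, 0.3277]
tool_rot: [-0.627, 0.779, 0.0, 0.0]
wrist_force: [-0.6, -0.6, -0.3]
opening: 0.113
gripper_force: 15.0
```

Run:
```python
from h import *
s=env.observe();print(s["opening"]*87,s["gripper_force"],s["wrist_force"])
s=env.snapshot("side");t=env.snapshot("top")
f=lambda c:cv2.resize(c,(400,400),interpolation=cv2.INTER_CUBIC)
cv2.imwrite("pics/side3.png",s)
cv2.imwrite("pics/g3.png",np.hstack([f(s[80:240,160:320]),f(t[105:215,170:280])]))
print(go((.43,0,.33),169.5))
```

```text
9.793240960029676 14.999966472387314 [-0.59735394 -0.59613588 -0.30789712]
(array([256.7, -24.2,  -2.8]), np.float64(-1.8), 'heading', np.float64(167.7), 'pos', array([0.4609, 0.2559, 0.327 ]), 'q', array([ 0.81,  0.17, -0.08, -0.  , -1.32, -1.03]))
```

View pics/g3.png

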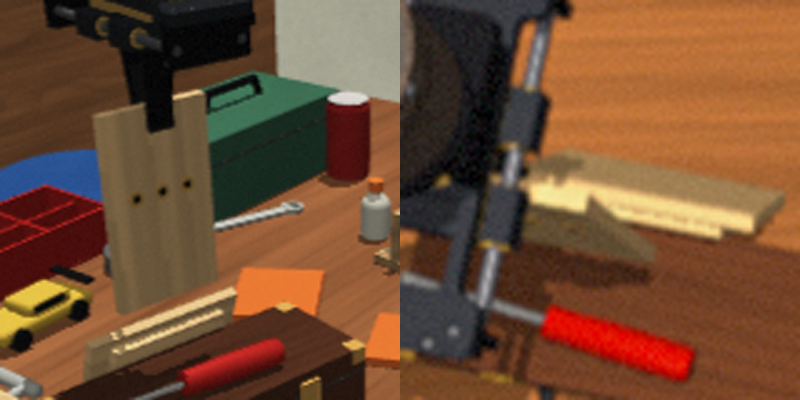

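The panel hangs upright and clear, with its foot at side crop (165,300). The wide and low panels still lean, with their top edges at crop (170,330). Next I'll carry it to the rack.

drive_tool(plan=[[[0.02,-0.004,0],0],[[0.06,-0.012,0],0],[[0.1,-0.021,0],0],[[0.14,-0.029,0],0],[[0.18,-0.037,0],0],[[0.22,-0.046,0],-1],[[0.26,-0.054,0],-2],[[0.3,-0.062,0],-3],[[0.34,-0.071,0],-3],[[0.38,-0.079,0],-3],[[0.42,-0.087,0],-3],[[0.45,-0.094,0],-3]])

```text
clock: 8.1
eef_pos: [0.456, -0.2062, 0.3273]
tool_rot: [-0.647, 0.762, 0.0, -0.0]
wrist_force: [0.6, 0.3, -0.4]
opening: 0.118
gripper_force: 15.0
```

drive_tool(plan=[[[0.015,-0.003,0],0],[[0.03,-0.005,0],0],[[0.04,-0.007,0.0],0],[[0.045,-0.007,0.0],0],[[0.045,-0.007,0.0],0],[[0.045,-0.007,0.0],0]])

```text
clock: 8.7
eef_pos: [0.4569, -0.2488, 0.3275]
tool_rot: [-0.648, 0.762, 0.0, 0.0]
wrist_force: [0.1, -0.2, -1.1]
opening: 0.115
gripper_force: 15.0
```

Run:
```python
from h import *
print(go((.4566,-.2488,.27),170.5))
s=env.snapshot("side");t=env.snapshot("top")
f=lambda c:cv2.resize(c,(400,400),interpolation=cv2.INTER_CUBIC)
cv2.imwrite("pics/side4.png",s)
cv2.imwrite("pics/g4.png",np.hstack([f(s[80:220,290:430]),f(t[105:225,370:490])]))
```

```text
(array([ 0.1,  0.2, 57.5]), np.float64(0.3), 'heading', np.float64(170.8), 'pos', array([ 0.4569, -0.2488,  0.3275]), 'q', array([-0.19,  0.15, -0.1 , -0.  , -1.32,  0.03]))
```

View pics/g4.png

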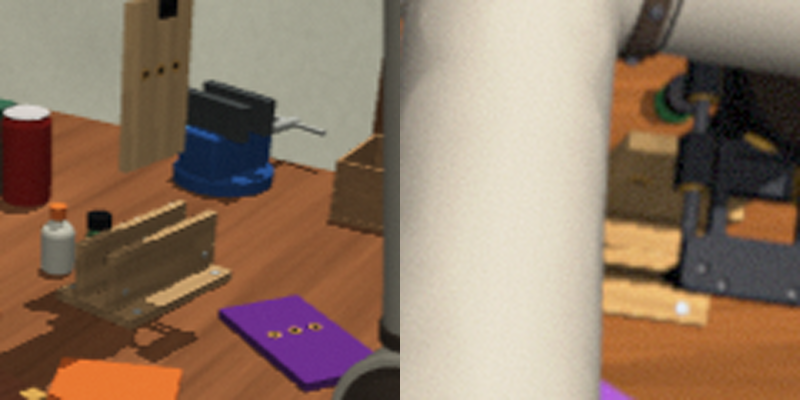

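Run:
```python
from h import *
c=np.array([.4569,-.2488]); a=np.radians(9.3); ax=np.array([np.cos(a),-np.sin(a)]); ay=np.array([np.sin(a),np.cos(a)])
for z in(.150,.155,.160):
  for y in(.05,-.05): print(z,y,((proj("side",np.r_[c-ax*.005+ay*y,z])+.5-[290,80])*400/140).round(1))
```

```text
0.15 0.05 [123.8 175. ]
0.15 -0.05 [182.5 152.8]
0.155 0.05 [124.  170.4]
0.155 -0.05 [182.7 148.4]
0.16 0.05 [124.2 165.9]
0.16 -0.05 [183.  144.1]
```

The panel's foot corners at crop (122,168) and (185,148) match a foot height of about 0.155 m centred over the slot. I'll lower it.

drive_tool(plan=[[[0,0,0.02],0],[[0,0,0.045],0],[[0,0,0.065],0],[[0,0,0.08],0],[[0,0,0.09],0],[[0,0,0.1],0],[[0,0,0.11],0],[[0,0,0.12],0],[[0,0,0.13],0],[[0,0,0.134],0],[[0,0,0.134],0]])

```text
clock: 9.9
eef_pos: [0.4567, -0.2491, 0.1928]
tool_rot: [-0.648, 0.762, 0.001, -0.0]
wrist_force: [-0.1, 0.2, -0.8]
opening: 0.112
gripper_force: 15.0
```

drive_tool(plan=[[[0,0,0.002],0],[[0,0,0.004],0],[[0,0,0.006],0],[[0,0,0.006],0]])

```text
clock: 10.3
eef_pos: [0.4569, -0.2491, 0.1874]
tool_rot: [-0.648, 0.762, 0.0, -0.0]
wrist_force: [0.6, 0.7, -1.7]
opening: 0.112
gripper_force: 15.0
```

drive_tool(plan=[[[0,0,0.001],0],[[0,0,0.002],0],[[0,0,0.002],0]])

```text
clock: 10.6
eef_pos: [0.4574, -0.2493, 0.1863]
tool_rot: [-0.648, 0.762, -0.001, 0.0]
wrist_force: [-0.4, 1.2, 3.2]
opening: 0.113
gripper_force: 15.0
```

drive_tool(plan=[[[0,0,0.001],0],[[0,0,0.001],0]])

```text
clock: 10.8
eef_pos: [0.4578, -0.2494, 0.1863]
tool_rot: [-0.648, 0.762, -0.001, 0.0]
wrist_force: [-0.1, 2.2, 7.7]
opening: 0.115
gripper_force: 15.0
```

drive_tool(plan=[[[0,0,0],0],[[0,0,0],0],[[0,0,0],0],[[0,0,0],0],[[0,0,-0.01],0],[[0,0,-0.03],0],[[0,0,-0.05],0],[[0,0,-0.08],0],[[0,0,-0.11],0],[[0,0,-0.14],0],[[0,0,-0.15],0],[[0,0,-0.15],0]], grip=-0.5)

```text
clock: 12.0
eef_pos: [0.4575, -0.2493, 0.3365]
tool_rot: [-0.648, 0.762, -0.002, 0.001]
wrist_force: [0.5, -1.0, -0.2]
opening: 0.747
gripper_force: 0.0
```

drive_tool(plan=[[[0,0,0],0],[[0,0,0],0],[[0,0,0],0],[[0,0,0],0],[[0,0,0],0],[[0,0,0],0],[[0,0,0],0],[[0,0,0],0]])

```text
clock: 12.8
eef_pos: [0.457, -0.2492, 0.3346]
tool_rot: [-0.648, 0.762, 0.0, -0.0]
wrist_force: [0.1, 0.1, 0.7]
opening: 0.747
gripper_force: 0.0
```

Run:
```python
from h import *
s=env.snapshot("side")
f=lambda c:cv2.resize(c,(400,400),interpolation=cv2.INTER_CUBIC)
cv2.imwrite("pics/g5.png",np.hstack([f(s[80:220,280:420]),f(s[130:250,170:290])]))
```

```text
(no output)
```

View pics/g5.png

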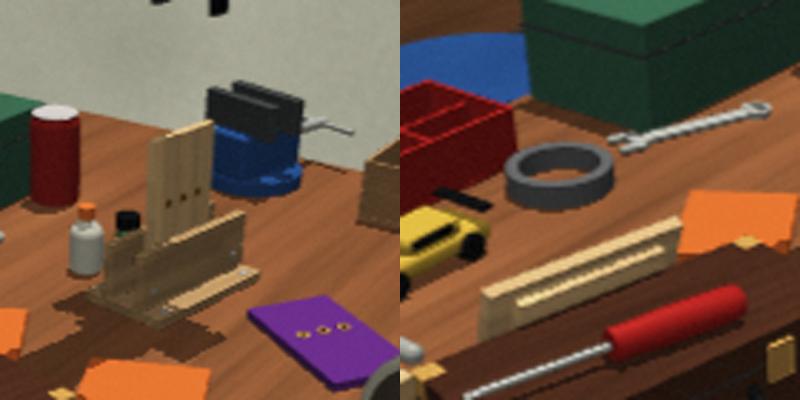

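The tall panel stands upright in the slot, at crop (180,190). The wide and low panels still lean on the case, at crop (580,270), and the gripper is clear.

```bash
python3 -c "
from workcell import env
print(env.hand_in())"
```

```text
the job is handed in; nothing more can be done
None
```

The tall panel was drawn out and stands upright at the bottom of the rack's slot near its middle, the other two still lean against the case, and the job is handed in at about 13 s (no verdict was returned).

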